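# Fit the forming pin into the bending jig

## Task

Take the thickest pin, the plain 22 mm one, out of the wooden rack and fit it in the bore of the bending jig. Where the jig's head is clamped is known only roughly, so find the bore gently by feel. A sprung tongue partly covers it: enter the pin tilted, lower edge first beside the tongue, lean it against the tongue to push it back while you straighten the pin, then slide it down fully home and let go. Be gentle with the jig (never more than about 40 N on it) and leave the other pins, the mallet and the jar alone.

Things in the scene. Friction and masses are not known exactly. Their poses are not given: they have to be found in the camera images.
- pin: The pin to fit: plain steel cylinder, 22 mm in diameter, 110 mm long, about 0.32 kg, square edges, no head. Starts upright in one of the three rack sockets, 80 mm of it standing above the rack. Origin at the centre of its foot, z along its axis to its top.
- pin_top (a point): Centre of the pin's top face, 110 mm from the foot.
- rack: Fixed wooden block 70 x 190 x 40 mm (x, y, z), origin at the centre of its underside. Three round sockets 27 mm wide, 30 mm deep, in a row along its y axis at y = -62, 0 and +62 mm; the three pins stand in them, in any order.
- jig: The bending jig's fixed steel base plate, 220 x 150 x 12 mm (x, y, z), origin at the centre of its underside. On it lies the grey head, 190 x 100 mm, 38 mm thick, parallel to it. The head is clamped where someone set it by hand, up to 3 mm either way in x and 4 mm in y from the middle of the base: this shift is not measured, find it by feel or by eye.
- bore_nominal (a point): Point above the middle of the base at the height of the head's top, 50 mm above the bench; axes as the jig. The bore is in the middle of the head, so its true centre lies within 3 mm (x) and 4 mm (y) of here. The bore is vertical, round (12-sided), 23.5 mm in diameter, with a square rim, right through the head.
- base_top (a point): Middle of the base plate's top, 12 mm above the bench: the floor of the bore, 38 mm below the head's top. The pin is home when its foot rests on this floor (at the bore's true place), 72 mm of it standing above the head.
- head_top (a point): Point on the base's middle line at the height of the head's top, 42 mm to -x of bore_nominal. Fixed on the head, from the bore's centre: two rails 10 mm high, 8 mm wide, at y = -20 and 20 mm, x = -65 to -19 mm; spring housing 16 mm high at x = -91 to -77 mm; round plywood former, 64 mm wide, 16 mm high with a 5 mm bolt head, centred at x = +62 mm.
- tongue (a joint): Sprung steel tongue, 45 x 30 x 6 mm, lying on the head between the rails; free end towards +x. Value in m: 0 at rest, its end 5.5 mm to -x of the bore's centre (an upright pin cannot enter; one leaning its top 0.3 to 0.45 rad to -x can, lowest edge in front of the tongue); grows as it is pushed to -x, stop at 0.011. Spring 4 N at 0, plus 0.45 N/mm. Pin home: 3 to 5 mm.
- slim_pin: Not to be moved: steel pin 14 mm in diameter, 100 mm long, in the rack. Origin at the centre of its foot.
- headed_pin: Not to be moved: steel pin 16 mm in diameter with a 26 mm head 12 mm high, 97 mm long in all, in the rack. Origin at the centre of its foot.
- mallet: Not to be moved: wooden mallet lying on the bench, head 44 mm in diameter, 85 mm long, along its y; handle 215 mm long towards its -x. Origin under the head's centre.
- jar: Not to be moved: closed glass jar, 64 mm in diameter, 70 mm high. Origin at the centre of its underside.
There are look-alikes about, which are no part of the job. Leave any black, blue or red look-alike of the pin alone.

How it is judged:
By the outcome, as a careful person would: the job done as asked, in the order asked, and still so for the second after the job is handed in, with the robot touching nothing.
It also fails if it takes over 72 s, if anything falls off the work surface, if the arm or the gripper's body presses on something with over 40 N, if the wrist force passes 120 N, or if a joint passes its speed limit or range.

## Robot

A 6-joint arm with a two-finger parallel gripper is mounted at the origin on the work surface. World frame = base frame: x ahead of the robot, y to its left, z up, the work surface at z = 0. Lengths are in m, angles in degrees, forces in N, time in s.
With the tool pointing down it reaches from about 0.25 to 0.725 m from the base axis. Payload 9.7 kg.
Tool frame: the origin (TCP) lies on the centre line of the jaws, within the pads' length; the fingertips stand 17 mm ahead of it and the grasp point (between the pads) lies 2 mm behind it (bot.tip_extent is the distance from the TCP to the fingertips, in m); z points along the fingers, y is the line along which they close (so a half turn about z gives the same grasp; the last joint's range is limited). The gripper opens to 85 mm and grips with 20 to 120 N. Pads are 22 mm wide; open, the fingers measure 114 mm over their backs; the gripper's body (76 mm by 85 mm) begins 54 mm behind the grasp point. The pads swing forward as they close: fully open they stand 13 mm farther back than shut.
Start: joints at [-70.359, 4.979, 10.078, 95.1, 0, 90], TCP at [0.185, -0.518, 0.248] pointing down, gripper open.
Joint ranges: [-179.16, 179.16], [-48.56, 103.87], [-65.8, 70.77], [-126.05, 130.52], [-82.76, 87.17], [-180, 180]. Speed limits (degrees/s): [127.2, 127.2, 147.25, 180, 180, 180].

## Interface

Orientations are given as [roll, pitch, yaw] about the fixed x, y, z axes, in that order (R = Rz(yaw) Ry(pitch) Rx(roll)).
In Python, from workcell import bot gives the robot as it stands.
- The arm moves only by the tool carry_out, never from a script. Its argument "moves" is text: rows parted by semicolons, each of 7 numbers parted by spaces: the shift along the tool's x, y, z in mm, then the turn, a rotation vector about the tool's x, y, z in degrees, then the finger opening in mm, from 0 to 85.4. A call has 1 to 20 rows; each row is the pose to reach, as a shift and turn from the pose commanded when the call began, along the tool's axes at that moment; what a row does not reach only later rows make up. A row lasts 1/10 s, in which the tool goes at most 50 mm and 8.59 degrees, less where a joint would pass 70% of its speed; a pose out of reach is approached as far as the arm can. A call with a gripper value outside its range is refused whole. The fingers move at their own pace and stop on an object; "force" is the grip in N (left out, the last holds). Time passes only in rows, so rows that repeat a pose let the fingers close. It gives the time, the measured TCP pose, the force, the opening and the grip force at its end, in the units of the state.
- bot.get_obs(): the state, without advancing time (a new reading comes with each control period).
- bot.camera(name): name is "side" or "top"; returns a dict with "img" (480x640x3 uint8, red, green, blue), "mtx" (3x3 intrinsics, pixels), "position" and "orientation" of the camera in the world. Camera axes: x right, y up, looking along -z (the intrinsics and any distortion apply to the point x, -y, -z); pixel columns grow to the right and rows downward; lengths in m; the calibration is good to about 2 mm. A picture is of the moment at which its call begins. There is no depth.
- bot.job_done(): hands the job in; it is judged then, once.
The state is a dict: "time": time; "q": joint angles; "qd": joint speeds; "joint_efforts": joint torques, N m; "ee_pos": TCP position; "tcp_rot": TCP orientation; "wrist_force": force on the tool from outside, world axes, zero at the start; "torque": the same for the moment, N m; "opening": finger opening in m; "grasp_force": force on a finger pad.
Only numpy, scipy, OpenCV 4.12 (cv2) and the standard library are available. Lean on these libraries where they do the work, as an engineer would, in place of code of your own. Each camera call takes 0.05 s, during which the arm holds its last target. There are 200 camera calls.

## Working session

There is one attempt and no reset: what is moved stays moved. The work goes in short steps, Python scripts to look and compute and a tool call to move; the robot and the scene stay as the last step left them, time stands still between calls to the robot, and variables do not carry over. Pictures are saved under pics/ and viewed, at most 10 in all, crops included, and the job is handed in when it is done.

Besides the shell and the picture viewer there is one more tool, called as a command line: name --argument value ..., lists and objects as JSON in quotes. carry_out: Moves the arm, as the interface text tells. Its arguments: {"type":"object","properties":{"moves":{"type":"string"},"force":{"type":"number"}},"required":["moves"]}

```bash
mkdir -p pics; ls; cat > h.py <<'E'
import numpy as np, cv2
from scipy.spatial.transform import Rotation as R
from workcell import bot
def Rm(o):
    o=np.array(o,float)
    if o.shape==(3,3): return o
    if o.size==4: return R.from_quat(o).as_matrix()
    return R.from_euler('xyz',o,degrees=True).as_matrix()
def snap(n,f=None,crop=None,s=1):
    c=bot.camera(n)
    if f:
        im=c['img'][:,:,::-1]
        if crop: x0,y0,x1,y1=crop; im=im[y0:y1,x0:x1]
        if s!=1: im=cv2.resize(im,None,fx=s,fy=s,interpolation=cv2.INTER_CUBIC)
        cv2.imwrite('pics/'+f,im)
    return c
def ray(c,u,v):
    d=np.linalg.inv(c['mtx'])@[u,v,1]; d=Rm(c['orientation'])@(d*[1,-1,-1]); return np.array(c['position']),d
def atz(c,u,v,z):
    p,d=ray(c,u,v); return p+d*(z-p[2])/d[2]
def proj(c,P):
    q=Rm(c['orientation']).T@(np.array(P)-c['position'])*[1,-1,-1]; w=np.array(c['mtx'])@q; return w[:2]/w[2]
E
python3 - <<'E'
from h import *
for n in('side','top'):
    c=snap(n,n+'1.png'); print({k:v for k,v in c.items() if k!='img'})
print(bot.get_obs())
E
```

```text
pics
{'mtx': array([[516.43727053,   0.        , 316.95234192],
       [  0.        , 516.43727053, 241.78401424],
       [  0.        ,   0.        ,   1.        ]]), 'position': array([0.39960424, 0.70675732, 0.51408296]), 'orientation': array([  59.22219749,   -0.80982186, -165.35113574])}
{'mtx': array([[567.72203936,   0.        , 322.69277176],
       [  0.        , 567.72203936, 243.76098481],
       [  0.        ,   0.        ,   1.        ]]), 'position': array([0.47528755, 0.02390088, 1.0535118 ]), 'orientation': array([  5.53990864,   0.14798268, -89.50490214])}
{'time': 0.1, 'q': array([-7.03600030e+01,  5.00847391e+00,  1.00376591e+01,  9.50995981e+01,
        5.76169772e-04,  9.00004039e+01]), 'qd': array([-0.06265769, -0.15753392,  0.22349948,  0.11244931,  0.00737104,
       -0.03165198]), 'joint_efforts': array([-8.58517906e-04, -5.21562696e+01,  4.65652585e+01,  1.59223593e-02,
       -1.54937533e-05, -2.52457204e-05]), 'ee_pos': array([ 0.18479782, -0.51782038,  0.24763696]), 'tcp_rot': array([-1.79929587e+02, -5.75672987e-04,  1.96395924e+01]), 'wrist_force': array([0.0730477 , 0.19429621, 1.53855514]), 'torque': array([-0.05841941, -0.0125382 , -0.02511621]), 'grasp_force': 0.0, 'opening': 0.08537746073766969}
```

View pics/side1.png

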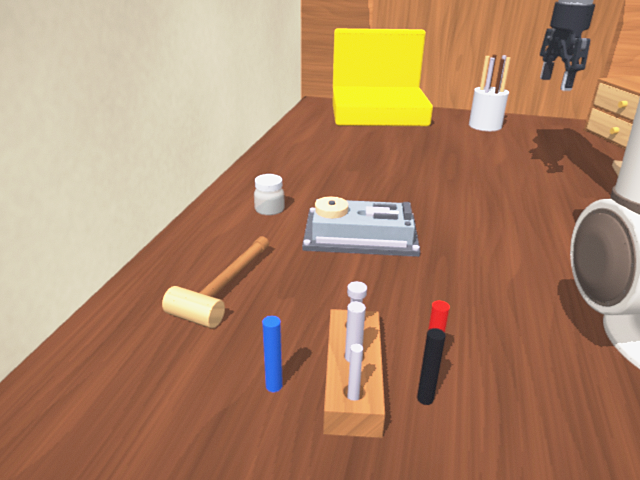

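View pics/top1.png

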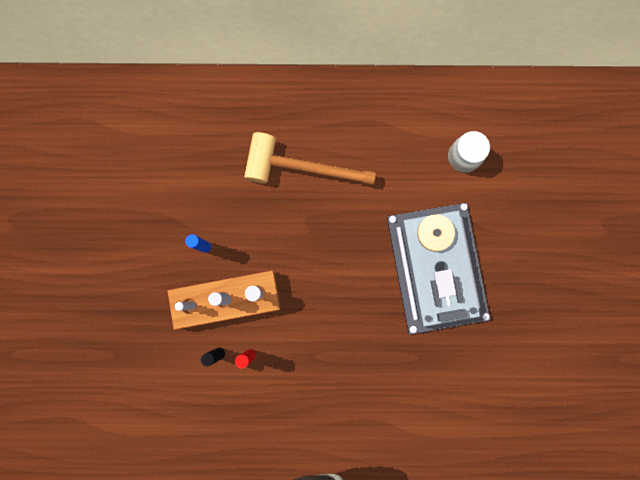

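The side view shows three silvery pins in the rack: slim in front, thick in the middle (356,330), headed at the back. In the top view the thick pin's top is at about (217,299), and the jig is at about (440,268), with its former at (436,233), so jig +x points roughly along world +x. Enlarging both.

```bash
python3 - <<'E'
from h import *
c=snap('top')['img'][:,:,::-1]
a=cv2.resize(c[262:338,160:290],None,fx=5,fy=5,interpolation=cv2.INTER_CUBIC)
cv2.imwrite('pics/rack.png',a)
b=cv2.resize(c[200:340,380:500],None,fx=4.25,fy=4.25,interpolation=cv2.INTER_CUBIC)
cv2.imwrite('pics/jig.png',b)
E
```

```text
(no output)
```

View pics/rack.png

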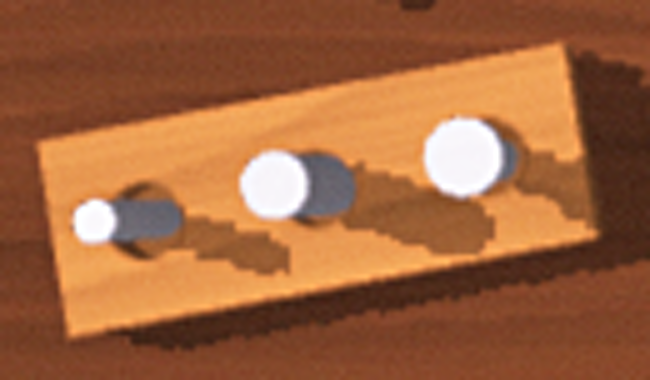

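View pics/jig.png

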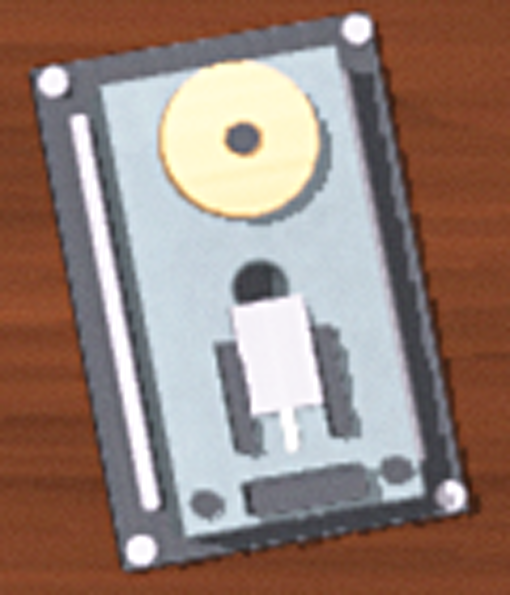

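The rack crop shows the thick pin's top centred at (275,184), with rack top corners at (38,142), (566,43), (597,238) and (70,337). The jig crop shows the bore centred at about (260,286), the tongue end at about (268,301) and the former at (240,139). The head corners are at (100,86), (335,45), (425,497) and (183,535).

```bash
python3 - <<'E'
from h import *
c=snap('top')
def P(u,v,z,s,o): return atz(c,(u+.5)/s-.5+o[0],(v+.5)/s-.5+o[1],z)*1000
r=[P(u,v,.04,5,(160,262)) for u,v in[(38,142),(566,43),(597,238),(70,337)]]
print('rack',np.round(r,1),np.mean(r,0), [np.linalg.norm(r[i]-r[i-1]) for i in range(4)])
d=r[0]-r[1]+r[3]-r[2]; print('rack y axis deg',np.degrees(np.arctan2(d[1],d[0])))
print('pin top',P(275,184,.12,5,(160,262)),'slim',P(95,221,.11,5,(160,262)),'headed',P(464,157,.107,5,(160,262)))
J=lambda u,v,z:P(u,v,z,4.25,(380,200))
h=[J(*p,.05) for p in[(100,86),(335,45),(425,497),(183,535)]]
b=[J(*p,.012) for p in[(32,70),(372,12),(468,512),(128,570)]]
for n,a in(('head',h),('base',b)):
    d=a[0]-a[3]+a[1]-a[2]; print(n,np.mean(a,0),'x axis deg',np.degrees(np.arctan2(d[1],d[0])),[round(np.linalg.norm(a[i]-a[i-1])) for i in range(4)])
print('bore',J(260,286,.05),'tongue end',J(268,301,.056),'former',J(240,139,.066))
# side view checks
s=snap('side')
for n,p in (('pintop',P(275,184,.12,5,(160,262))/1000),('bore',J(260,286,.05)/1000)): print(n,proj(s,p))
cv2.imwrite('pics/s2.png',np.hstack([cv2.resize(s['img'][270:410,315:395,::-1],None,fx=4,fy=4,interpolation=cv2.INTER_CUBIC),cv2.resize(s['img'][190:260,300:420,::-1],None,fx=4,fy=8,interpolation=cv2.INTER_CUBIC)]))
E
```

```text
rack [[488.5 303.5  40. ]
 [525.4 116.1  40. ]
 [456.3 103.9  40. ]
 [419.9 289.8  40. ]] [472.50646757 203.32134916  40.        ] [np.float64(70.01988268544059), np.float64(191.07536248253564), np.float64(70.1683305137914), np.float64(189.46246477125635)]
rack y axis deg 101.1031508413456
pin top [474.43074211 203.31980446 120.        ] slim [461.7313934  264.45837674 110.        ] headed [483.89127942 143.22286134 107.        ]
head [ 532.10520721 -181.98295697   50.        ] x axis deg 10.23647558885671 [189, 100, 191, 101]
base [ 534.32023593 -185.1406493    12.        ] x axis deg 10.260424068468648 [219, 151, 219, 148]
bore [ 533.22617839 -181.81402907   50.        ] tongue end [ 526.70366312 -183.81729169   56.        ] former [ 592.81820525 -170.99541426   66.        ]
pintop [356.97456065 306.90156883]
bore [362.58310152 212.3300873 ]
```

View pics/s2.png

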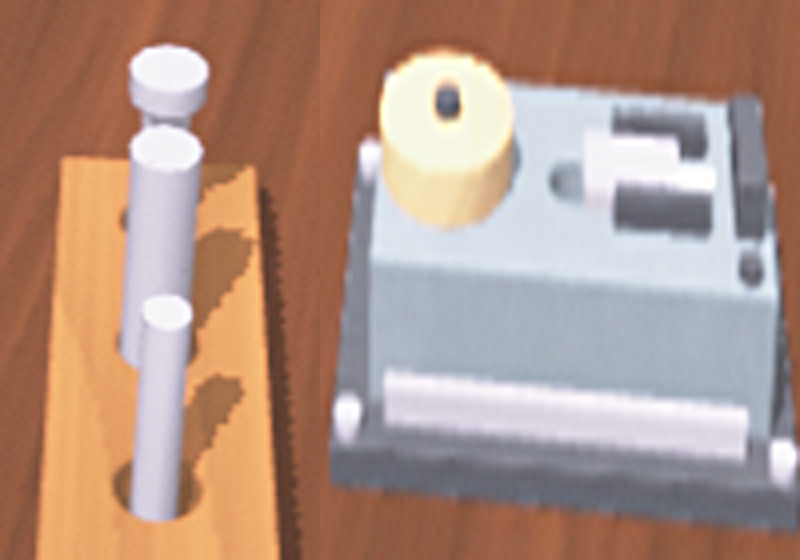

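The side view confirms that the thick pin is the middle one, with its top where the top view predicted. The bore is at about (532.3,-182), with jig x at 10.2° and pin top at (474,203). I'll close the fingers along rack/jig x, at tool yaw 100.5°.

```bash
cat >> h.py <<'E'
def target(yaw,tilt):  # tilt: tool z towards jig +x (tool y)
    return R.from_euler('xyz',[180,0,yaw],degrees=True)*R.from_rotvec([-tilt,0,0],degrees=True)
def go(p,Rt):
    o=bot.get_obs(); R0=R.from_euler('xyz',o['tcp_rot'],degrees=True)
    print('shift',np.round(R0.inv().apply(np.array(p)-o['ee_pos']*1000),1),'turn',np.round((R0.inv()*Rt).as_rotvec(degrees=True),2))
E
python3 - <<'E'
from h import *
print(bot.tip_extent); go([474,203.3,210],target(100.7,0))
E
```

```text
0.017
shift [ 514.7 -582.1   38.3] turn [-3.000e-02 -2.000e-02 -8.106e+01]
```

carry_out --moves "514.7 -582.1 38 0 0 -81 60;514.7 -582.1 38 0 0 -81 60;514.7 -582.1 38 0 0 -81 60;514.7 -582.1 38 0 0 -81 60;514.7 -582.1 38 0 0 -81 60;514.7 -582.1 38 0 0 -81 60;514.7 -582.1 38 0 0 -81 60;514.7 -582.1 38 0 0 -81 60;514.7 -582.1 38 0 0 -81 60;514.7 -582.1 38 0 0 -81 60;514.7 -582.1 38 0 0 -81 60;514.7 -582.1 38 0 0 -81 60;514.7 -582.1 38 0 0 -81 60;514.7 -582.1 38 0 0 -81 60;514.7 -582.1 38 0 0 -81 60;514.7 -582.1 38 0 0 -81 60;514.7 -582.1 38 0 0 -81 60;514.7 -582.1 38 0 0 -81 60;514.7 -582.1 38 0 0 -81 60;514.7 -582.1 38 0 0 -81 60" --force 100

```text
time: 2.25
ee_pos: [0.4739, 0.2023, 0.2107]
tcp_rot: [180.0, -0.0, 100.6]
wrist_force: [0.6, 0.0, 0.4]
opening: 0.0601
grasp_force: 0.0
```

```bash
python3 - <<'E'
from h import *
snap('side','s3.png',(250,200,450,440),2.5)
o=bot.get_obs();print(o['q'],o['wrist_force'])
go([474,203.3,90],target(100.7,0))
E
```

```text
[ 2.31204250e+01 -4.47618316e-01  3.10715758e-01  9.07168401e+01
 -1.88092267e-03  1.02554831e+02] [0.59473918 0.19152493 0.24074485]
shift [  0.9   0.2 120.8] turn [ 0.04 -0.01 -0.13]
```

View pics/s3.png

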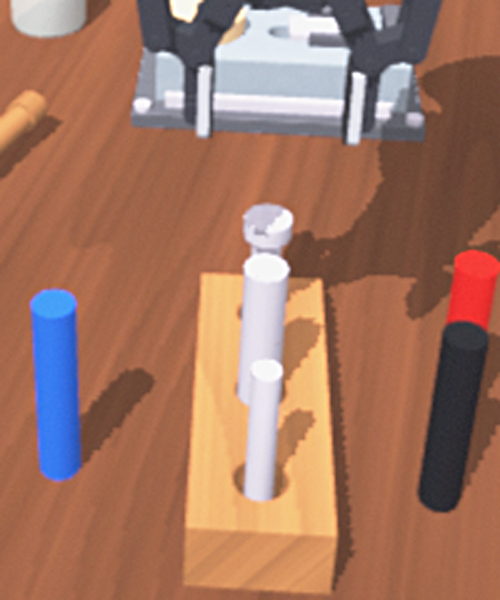

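The side view shows the open fingers straddling the line of the thick pin, parallel to the rack's short side, with the neighbouring pins clear. Descend, then close.

carry_out --moves "0.9 0 40 0 0 0 60;0.9 0 75 0 0 0 60;0.9 0 100 0 0 0 60;0.9 0 115 0 0 0 60;0.9 0 121 0 0 0 60;0.9 0 121 0 0 0 60;0.9 0 121 0 0 0 60;0.9 0 121 0 0 0 20;0.9 0 121 0 0 0 20;0.9 0 121 0 0 0 20;0.9 0 121 0 0 0 20;0.9 0 121 0 0 0 20;0.9 0 121 0 0 0 15;0.9 0 121 0 0 0 15;0.9 0 121 0 0 0 15;0.9 0 121 0 0 0 15;0.9 0 121 0 0 0 15" --force 110

```text
time: 4.0
ee_pos: [0.4742, 0.2043, 0.0903]
tcp_rot: [179.9, -0.0, 100.6]
wrist_force: [-0.4, 0.3, 7.4]
opening: 0.0197
grasp_force: 107.1
```

carry_out --moves "0 0 -10 0 0 0 15;0 0 -30 0 0 0 15;0 0 -60 0 0 0 15;0 0 -90 0 0 0 15;0 0 -120 0 0 0 15;0 0 -140 0 0 0 15;0 0 -150 0 0 0 15;0 0 -150 0 0 0 15;0 0 -150 0 0 0 15;0 0 -150 0 0 0 15"

```text
time: 5.0
ee_pos: [0.4734, 0.2039, 0.2378]
tcp_rot: [-179.9, 0.0, 100.6]
wrist_force: [0.1, -1.1, -2.2]
opening: 0.0197
grasp_force: 107.7
```

```bash
python3 - <<'E'
from h import *
o=bot.get_obs();print(o['ee_pos'],o['tcp_rot'],o['wrist_force'],o['torque'],o['opening'],o['grasp_force'])
c=snap('side','s4.png',(250,20,450,300),2.1)
for k in(0,.028,-.08): print(k,proj(c,o['ee_pos']+[0,0,k]))
E
```

```text
[0.47338309 0.20392744 0.2377914 ] [-1.79870173e+02  2.90958665e-02  1.00640987e+02] [ 0.08896817 -1.13506482 -2.22442453] [ 0.01988728 -0.02952663  0.00389302] 0.019742712477868622 107.74756908416748
0 [363.47891695 223.43686163]
0.028 [365.03016534 200.84281121]
-0.08 [359.44391807 282.20692625]
```

View pics/s4.png

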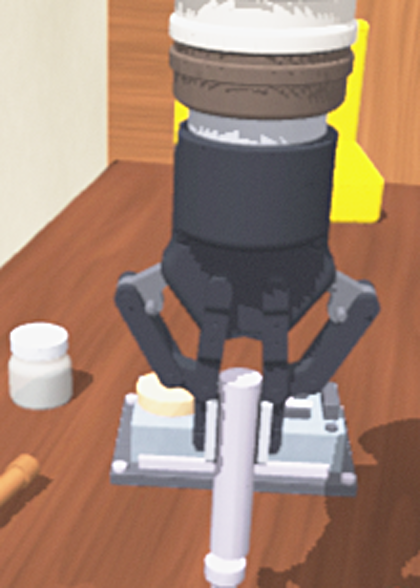

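The side view shows the pin hanging straight in the grip, foot about 80 mm below the TCP as predicted (230,550), with neighbours undisturbed. Next, tilt and go over the jig.

```bash
cat >> h.py <<'E'
B=np.array([532.3,-182.,50.]); YJ=10.25; LF=80.3
X=np.array([np.cos(np.radians(YJ)),np.sin(np.radians(YJ)),0]); Y=np.array([-X[1],X[0],0]); Z=np.array([0,0,1.])
def edge(ex,ey,h,t):  # low edge of the foot, jig axes from bore centre, mm; t rad
    f=np.array([ex+11*np.cos(t),ey,h+11*np.sin(t)])+LF*np.array([-np.sin(t),0,np.cos(t)])
    go(B+f[0]*X+f[1]*Y+f[2]*Z,target(90+YJ,np.degrees(t)))
def where():
    o=bot.get_obs(); r=R.from_euler('xyz',o['tcp_rot'],degrees=True); a=-r.as_matrix()[:,2]
    f=o['ee_pos']*1000-LF*a-B; xf=np.cross(Y,a)
    e=f-11*xf; J=np.array([X,Y,Z]); print('t',round(o['time'],2),'tilt',round(float(np.arcsin(-a@X)),3),round(float(np.arcsin(-a@Y)),3),'foot',np.round(J@f,2),'edge',np.round(J@e,2),'F jig',np.round(J@o['wrist_force'],1),'M',np.round(J@o['torque'],2),'op',round(o['opening']*1000,2))
E
python3 - <<'E'
from h import *
edge(-2,0,60,0.38)
E
```

```text
shift [-390.   -34.8   49.5] turn [-21.89  -0.05   0.39]
```

carry_out --moves "-20 -2 0 0 0 0 15;-50 -5 0 0 0 0 15;-90 -8 0 0 0 0 15;-130 -12 0 0 0 0 15;-170 -15 0 -2 0 0 15;-210 -19 0 -4 0 0 15;-250 -22 0 -7 0 0 15;-290 -26 5 -10 0 0 15;-325 -29 15 -13 0 0 15;-355 -32 25 -16 0 0 15;-375 -33 35 -19 0 0 15;-386 -34.5 44 -21 0 0.4 15;-390 -34.8 47 -21.9 0 0.4 15;-390 -34.8 47 -21.9 0 0.4 15;-390 -34.8 47 -21.9 0 0.4 15;-390 -34.8 47 -21.9 0 0.4 15;-390 -34.8 47 -21.9 0 0.4 15;-390 -34.8 47 -21.9 0 0.4 15"

```text
time: 6.85
ee_pos: [0.5119, -0.1852, 0.1926]
tcp_rot: [158.1, -0.1, 100.3]
wrist_force: [-0.0, 0.3, -2.5]
opening: 0.0202
grasp_force: 107.8
```

```bash
python3 - <<'E'
from h import *
where(); edge(-2,0,10,.38)
E
```

```text
t 6.85 tilt 0.382 0.001 foot [ 9.34  0.61 68.07] edge [-0.87  0.61 63.97] F jig [ 0.   0.3 -2.5] M [ 0.05  0.56 -0.01] op 20.18
shift [ -0.6 -21.   49.7] turn [ 0.13 -0.08  0.02]
```

carry_out --moves "0 -5 12 0 0 0 15;-0.6 -12 28 0 0 0 15;-0.6 -17 40 0 0 0 15;-0.6 -20 47 0 0 0 15;-0.6 -21 49.7 0 0 0 15;-0.6 -21 49.7 0 0 0 15;-0.6 -21 49.7 0 0 0 15;-0.6 -21 49.7 0 0 0 15"

```text
time: 7.65
ee_pos: [0.5111, -0.1864, 0.1391]
tcp_rot: [158.0, -0.0, 100.3]
wrist_force: [-0.2, -0.5, -3.7]
opening: 0.02
grasp_force: 107.8
```

```bash
python3 - <<'E'
from h import *
where()
s=snap('side');t=snap('top')
a=cv2.resize(s['img'][150:255,300:420,::-1],None,fx=4,fy=5,interpolation=cv2.INTER_CUBIC)
cv2.imwrite('pics/s5.png',a)
o=bot.get_obs(); r=R.from_euler('xyz',o['tcp_rot'],degrees=True).as_matrix()
for k in(-28,0,80.3):
    for dx in(-11,11):
        q=proj(s,o['ee_pos']+r@[0,dx/1000,k/1000]); print(k,dx,((q-[300,150])*[4,5]).round(1))
E
```

```text
t 7.65 tilt 0.383 0.001 foot [ 8.38 -0.54 14.64] edge [-1.82 -0.54 10.53] F jig [-0.3 -0.5 -3.7] M [-0.02  0.51 -0.01] op 20.0
-28 -11 [359.4  48.2]
-28 11 [316.1  24.7]
0 -11 [332.  112.7]
0 11 [289.2  89.7]
80.3 -11 [257.5 287.7]
80.3 11 [216.2 266.2]
```

View pics/s5.png

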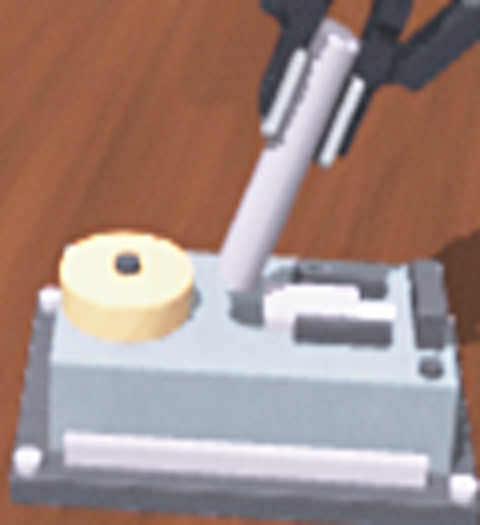

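The side view shows the tilted pin's low edge at about (250,290), right over the open part of the bore in front of the tongue end at (265,300), as predicted. Feel downward.

carry_out --moves "0 -0.7 1.9 0 0 0 15;0.5 -1.1 2.8 0 0 0 15;0.5 -1.5 3.7 0 0 0 15;0.5 -1.9 4.6 0 0 0 15;0.5 -2.2 5.6 0 0 0 15;0.5 -2.6 6.5 0 0 0 15;0.5 -3.0 7.4 0 0 0 15;0.5 -3.3 8.3 0 0 0 15"

```text
time: 8.55
ee_pos: [0.5107, -0.1858, 0.1293]
tcp_rot: [158.1, -0.1, 100.3]
wrist_force: [0.8, 0.9, -2.7]
opening: 0.0198
grasp_force: 107.8
```

```bash
python3 -c "
from h import *
where()"
```

```text
t 8.55 tilt 0.382 0.001 foot [8.04 0.21 4.82] edge [-2.17  0.21  0.72] F jig [ 1.   0.7 -2.7] M [0.01 0.54 0.03] op 19.78
```

carry_out --moves "0 -0.2 0.5 0 0 0 15;0 -0.4 0.9 0 0 0 15;0 -0.6 1.4 0 0 0 15;0 -0.7 1.9 0 0 0 15;0 -0.9 2.3 0 0 0 15;0 -1.1 2.8 0 0 0 15;0 -1.1 2.8 0 0 0 15"

```text
time: 9.25
ee_pos: [0.5107, -0.1857, 0.1263]
tcp_rot: [158.1, -0.1, 100.3]
wrist_force: [0.7, 0.7, -2.6]
opening: 0.0198
grasp_force: 107.8
```

```bash
python3 -c "
from h import *
where()"
```

```text
t 9.25 tilt 0.382 0.001 foot [8.04 0.28 1.81] edge [-2.17  0.28 -2.29] F jig [ 0.8  0.6 -2.6] M [0.01 0.56 0.  ] op 19.81
```

carry_out --moves "0 -0.2 0.5 0 0 0 15;0 -0.4 0.9 0 0 0 15;0 -0.6 1.4 0 0 0 15;0 -0.7 1.9 0 0 0 15;0 -0.9 2.3 0 0 0 15;0 -1.1 2.8 0 0 0 15;0 -1.1 2.8 0 0 0 15"

```text
time: 9.95
ee_pos: [0.5111, -0.186, 0.1243]
tcp_rot: [158.0, -0.0, 100.2]
wrist_force: [-3.1, 0.6, 4.9]
opening: 0.0197
grasp_force: 108.3
```

```bash
python3 -c "
from h import *
where()"
```

```text
t 9.95 tilt 0.383 0.0 foot [ 8.46 -0.1  -0.2 ] edge [-1.74 -0.1  -4.31] F jig [-2.9  1.1  4.9] M [0.09 0.56 0.03] op 19.7
```

Rim contact at the foot (about 7 N up), so the low edge is 4 mm inside the bore. Now lean it towards the tongue (-x), pressing lightly.

carry_out --moves "0 -0.5 0 0 0 0 15;0 -1 0 0 0 0 15;0 -1.6 -0.1 0 0 0 15;0 -2.1 -0.1 0 0 0 15;0 -2.6 -0.2 0 0 0 15;0 -3.1 -0.2 0 0 0 15;0 -3.1 -0.2 0 0 0 15"

```text
time: 10.65
ee_pos: [0.5092, -0.1863, 0.1238]
tcp_rot: [157.9, -0.0, 100.3]
wrist_force: [5.8, 1.8, 5.4]
opening: 0.0196
grasp_force: 108.3
```

```bash
python3 -c "
from h import *
where()"
```

```text
t 10.65 tilt 0.386 0.001 foot [ 6.75 -0.06 -0.59] edge [-3.44 -0.06 -4.73] F jig [6.1 0.7 5.4] M [ 0.1  -1.56  0.06] op 19.64
```

carry_out --moves "0 0 0 0.6 0 0 15;0 0 0 1.2 0 0 15;0 0 0 1.8 0 0 15;0 0 0 2.4 0 0 15;0 0 0 3 0 0 15;0 0 0 3 0 0 15"

```text
time: 11.25
ee_pos: [0.5096, -0.1863, 0.1242]
tcp_rot: [160.9, -0.0, 100.3]
wrist_force: [5.2, 0.9, 7.6]
opening: 0.0199
grasp_force: 108.4
```

```bash
python3 -c "
from h import *
where()"
```

```text
t 11.25 tilt 0.334 0.001 foot [ 3.27 -0.13 -1.66] edge [-7.12 -0.13 -5.27] F jig [ 5.3 -0.   7.6] M [ 0.16 -1.69  0.11] op 19.89
```

carry_out --moves "0 0 0 0.6 0 0 15;0 0 0 1.2 0 0 15;0 0 0 1.8 0 0 15;0 0 0 2.4 0 0 15;0 0 0 3 0 0 15;0 0 0 3 0 0 15"

```text
time: 11.85
ee_pos: [0.5098, -0.1862, 0.124]
tcp_rot: [163.8, -0.0, 100.3]
wrist_force: [7.3, 1.0, 6.3]
opening: 0.0197
grasp_force: 108.3
```

```bash
python3 -c "
from h import *
where()"
```

```text
t 11.85 tilt 0.282 0.001 foot [-0.52 -0.11 -3.11] edge [-11.08  -0.11  -6.17] F jig [ 7.4 -0.3  6.3] M [ 0.17 -2.04  0.09] op 19.7
```

carry_out --moves "0 -0.1 0.4 0 0 0 15;0 -0.2 0.8 0 0 0 15;0 -0.3 1.2 0 0 0 15;0 -0.4 1.6 0 0 0 15;0 -0.4 1.6 0 0 0 15"

```text
time: 12.35
ee_pos: [0.51, -0.1863, 0.1225]
tcp_rot: [163.8, -0.0, 100.3]
wrist_force: [8.9, 2.0, 5.4]
opening: 0.0197
grasp_force: 108.4
```

```bash
python3 -c "
from h import *
where()"
```

```text
t 12.35 tilt 0.283 0.0 foot [-0.29 -0.18 -4.61] edge [-10.85  -0.18  -7.68] F jig [9.1 0.4 5.4] M [ 0.13 -2.28  0.05] op 19.73
```

The corner is now below the rim. Straighten about the foot.

```bash
cat >> h.py <<'E'
def foot(fx,fy,fz,t):
    f=np.array([fx-LF*np.sin(t),fy,fz+LF*np.cos(t)]); go(B+f[0]*X+f[1]*Y+f[2]*Z,target(90+YJ,np.degrees(t)))
E
python3 -c "
from h import *
for t in(.24,.2,.16,.12): foot(0.1,-.18,-4.9-(.283-t)*8,t)"
```

```text
shift [0.  3.6 0.8] turn [ 2.45 -0.02  0.06]
shift [0.  6.7 1.3] turn [ 4.75 -0.02  0.06]
shift [0.  9.9 1.9] turn [ 7.04 -0.02  0.06]
shift [ 0.  12.9  2.7] turn [ 9.33 -0.02  0.06]
```

carry_out --moves "0 1.2 0.3 0.8 0 0 15;0 2.4 0.6 1.6 0 0 15;0 3.6 0.8 2.45 0 0 15;0 4.6 1.0 3.2 0 0 15;0 5.7 1.2 4 0 0 15;0 6.7 1.3 4.75 0 0 15;0 6.7 1.3 4.75 0 0 15"

```text
time: 13.05
ee_pos: [0.5165, -0.185, 0.1225]
tcp_rot: [168.6, -0.0, 100.3]
wrist_force: [7.3, 0.5, 4.0]
opening: 0.0201
grasp_force: 108.4
```

```bash
python3 -c "
from h import *
where()
for t in(.16,.12,.08): foot(-.1,-.18,-5.9-(.2-t)*12,t)"
```

```text
t 13.05 tilt 0.198 0.001 foot [-0.27 -0.12 -6.24] edge [-11.05  -0.12  -8.41] F jig [ 7.3 -0.8  4. ] M [-0.04 -1.94 -0.  ] op 20.06
shift [-0.   3.2  0.2] turn [ 2.18 -0.03  0.05]
shift [-0.   6.3  0.9] turn [ 4.48 -0.03  0.05]
shift [-0.   9.4  1.7] turn [ 6.77 -0.03  0.05]
```

carry_out --moves "0 1 0.1 0.7 0 0 15;0 2.1 0.3 1.5 0 0 15;0 3.2 0.5 2.2 0 0 15;0 4.2 0.7 3 0 0 15;0 5.2 0.9 3.7 0 0 15;0 6.3 1.1 4.5 0 0 15;0 7.8 1.4 5.6 0 0 15;0 9.3 1.7 6.75 0 0 15;0 9.3 1.7 6.75 0 0 15"

```text
time: 13.95
ee_pos: [0.5256, -0.1833, 0.1218]
tcp_rot: [175.5, -0.0, 100.3]
wrist_force: [7.1, 1.3, 2.8]
opening: 0.02
grasp_force: 108.5
```

```bash
python3 -c "
from h import *
where()
for t in(.04,0): foot(-.2,-.12,-7.7-(.08-t)*12,t)"
```

```text
t 13.95 tilt 0.079 0.001 foot [-0.55  0.01 -8.26] edge [-1.151e+01  1.000e-02 -9.130e+00] F jig [7.2 0.  2.8] M [-0.13 -1.71  0.02] op 20.04
shift [-0.1  3.5  0. ] turn [ 2.22 -0.05  0.04]
shift [-0.1  6.6  0.7] turn [ 4.52 -0.05  0.05]
```

carry_out --moves "0 1.2 0.1 0.8 0 0 15;0 2.3 0.2 1.5 0 0 15;0 3.4 0.3 2.2 0 0 15;0 4.4 0.4 3 0 0 15;0 5.5 0.6 3.75 0 0 15;0 6.5 0.7 4.5 0 0 15;0 6.5 0.7 4.5 0 0 15"

```text
time: 14.65
ee_pos: [0.5316, -0.1822, 0.1211]
tcp_rot: [-180.0, -0.1, 100.3]
wrist_force: [5.5, 0.7, -0.3]
opening: 0.02
grasp_force: 108.4
```

```bash
python3 -c "
from h import *
where()
foot(-.5,0,-13,0)"
```

```text
t 14.65 tilt -0.0 0.001 foot [-0.76  0.06 -9.22] edge [-11.76   0.06  -9.22] F jig [ 5.5 -0.3 -0.3] M [-0.22 -1.58  0.03] op 20.02
shift [0.  0.2 3.8] turn [-0.02 -0.06  0.03]
```

carry_out --moves "0 0 1 0 0 0 15;0 0 2 0 0 0 15;0 0 3 0 0 0 15;0 0 4 0 0 0 15;0 0 5 0 0 0 15;0 0 6 0 0 0 15;0 0 6 0 0 0 15"

```text
time: 15.35
ee_pos: [0.5314, -0.1821, 0.1152]
tcp_rot: [180.0, -0.1, 100.3]
wrist_force: [6.9, 0.7, -0.4]
opening: 0.0199
grasp_force: 108.4
```

```bash
python3 -c "
from h import *
where()"
```

```text
t 15.35 tilt 0.0 0.001 foot [ -0.92   0.17 -15.13] edge [-11.92   0.17 -15.13] F jig [ 6.9 -0.5 -0.4] M [-0.08 -1.71  0.01] op 19.88
```

Sliding freely; continue down.

carry_out --moves "0 0 1.2 0 0 0 15;0 0 2.4 0 0 0 15;0 0 3.6 0 0 0 15;0 0 4.8 0 0 0 15;0 0 6 0 0 0 15;0 0 7.2 0 0 0 15;0 0 8.4 0 0 0 15;0 0 9.6 0 0 0 15;0 0 10.8 0 0 0 15;0 0 12 0 0 0 15;0 0 13.2 0 0 0 15;0 0 14.4 0 0 0 15;0 0 15.6 0 0 0 15;0 0 16.8 0 0 0 15;0 0 18 0 0 0 15;0 0 18 0 0 0 15"

```text
time: 16.95
ee_pos: [0.5313, -0.1821, 0.0972]
tcp_rot: [180.0, -0.1, 100.3]
wrist_force: [7.4, 0.4, -0.3]
opening: 0.0195
grasp_force: 108.3
```

```bash
python3 -c "
from h import *
where()"
```

```text
t 16.95 tilt 0.0 0.001 foot [ -0.97   0.16 -33.13] edge [-11.97   0.16 -33.13] F jig [ 7.4 -0.9 -0.3] M [-0.09 -1.6   0.09] op 19.47
```

Now gently to the floor.

carry_out --moves "0 0 0.7 0 0 0 15;0 0 1.4 0 0 0 15;0 0 2.1 0 0 0 15;0 0 2.8 0 0 0 15;0 0 3.5 0 0 0 15;0 0 4.2 0 0 0 15;0 0 4.6 0 0 0 15;0 0 5 0 0 0 15;0 0 5 0 0 0 15"

```text
time: 17.85
ee_pos: [0.5313, -0.1821, 0.0923]
tcp_rot: [180.0, -0.1, 100.3]
wrist_force: [6.9, 1.0, 0.9]
opening: 0.0197
grasp_force: 108.4
```

```bash
python3 -c "
from h import *
where()"
```

```text
t 17.85 tilt 0.0 0.001 foot [ -0.93   0.17 -37.99] edge [-11.93   0.17 -37.99] F jig [ 6.9 -0.2  0.9] M [-0.01 -1.5   0.03] op 19.71
```

carry_out --moves "0 0 0.5 0 0 0 15;0 0 1 0 0 0 15;0 0 1.5 0 0 0 15;0 0 2 0 0 0 15;0 0 2 0 0 0 15"

```text
time: 18.35
ee_pos: [0.5316, -0.1822, 0.0922]
tcp_rot: [179.9, -0.0, 100.3]
wrist_force: [1.7, 3.1, 13.4]
opening: 0.0198
grasp_force: 109.8
```

```bash
python3 -c "
from h import *
where()"
```

```text
t 18.35 tilt 0.002 0.0 foot [ -0.6   -0.05 -38.06] edge [-11.6   -0.05 -38.08] F jig [ 2.2  2.7 13.4] M [ 0.5  -0.45 -0.01] op 19.78
```

Floor felt (14 N, foot at -38.1 mm). Ease off and open.

carry_out --moves "0 0 -0.7 0 0 0 15;0 0 -1.3 0 0 0 15;0 0 -1.3 0 0 0 22;0 0 -1.3 0 0 0 26;0 0 -1.3 0 0 0 32;0 0 -1.3 0 0 0 38;0 0 -1.3 0 0 0 42;0 0 -1.3 0 0 0 42;0 0 -1.3 0 0 0 42;0 0 -1.3 0 0 0 42"

```text
time: 19.35
ee_pos: [0.5302, -0.1822, 0.0916]
tcp_rot: [-179.9, -0.1, 100.2]
wrist_force: [0.4, 0.2, 0.7]
opening: 0.0418
grasp_force: 0.0
```

```bash
python3 -c "
from h import *
where()"
```

```text
t 19.35 tilt -0.002 0.001 foot [ -2.24   0.29 -38.74] edge [-13.24   0.29 -38.72] F jig [0.5 0.1 0.7] M [ 0.02  0.02 -0.  ] op 41.8
```

Released and force-free. Retreat straight up, re-centring by +1.5 mm first.

carry_out --moves "0 1.5 -2 0 0 0 42;0 1.5 -10 0 0 0 42;0 1.5 -25 0 0 0 42;0 1.5 -50 0 0 0 42;0 1.5 -80 0 0 0 42;0 1.5 -110 0 0 0 42;-20 -40 -130 0 0 0 42;60 -80 -140 0 0 0 42;100 -120 -140 0 0 0 42;140 -140 -140 0 0 0 42;140 -140 -140 0 0 0 42;140 -140 -140 0 0 0 42"

```text
time: 20.55
ee_pos: [0.3656, -0.0674, 0.2346]
tcp_rot: [179.9, -0.0, 100.4]
wrist_force: [0.9, -0.5, 0.3]
opening: 0.0423
grasp_force: 0.0
```

```bash
python3 - <<'E'
from h import *
where()
s=snap('side');t=snap('top')
a=cv2.resize(s['img'][150:255,300:420,::-1],None,fx=3.3,fy=4,interpolation=cv2.INTER_CUBIC)
b=cv2.resize(t['img'][200:340,380:500,::-1],None,fx=3,fy=3,interpolation=cv2.INTER_CUBIC)
cv2.imwrite('pics/s6.png',np.hstack([a,b]))
p=(B+[-.6,0,72])/1000
q=proj(s,p);print('side pred',(q-[300,150])*[3.3,4],'top pred',(proj(t,p)-[380,200])*3+[396,0])
E
```

```text
t 20.55 tilt 0.002 0.001 foot [-143.52  142.47  104.31] edge [-154.52  142.47  104.29] F jig [ 0.8 -0.7  0.3] M [-0.   -0.04 -0.04] op 42.29
side pred [216.74632443 113.19305914] top pred [605.6605755  196.16278116]
```

View pics/s6.png

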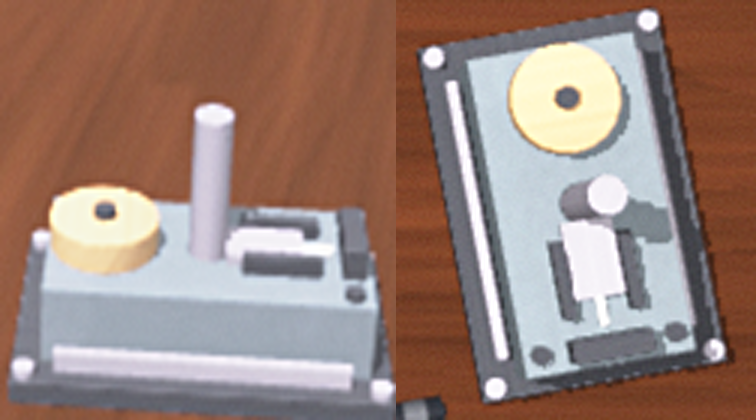

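The pin stands upright in the bore. Its top is at (214,115) in the side crop and (606,195) in the top crop, against predictions of (217,113) and (606,196), so it is fully home. The tongue is pushed back against it, and the robot is clear.

```bash
python3 -c "
from workcell import bot
print(bot.job_done())"
```

```text
the job is handed in; nothing more can be done
None
```

The 22 mm pin is fully home in the jig's bore and released, with the robot clear at 20.6 s. The highest wrist force I read at the jig was about 14 N, and I left the other pins, the mallet and the jar alone; the job is handed in.

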